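# Tip out two alignment pins for the glue-up

## Robot

A 6-joint arm with a two-finger parallel gripper is mounted at the origin on the work surface. World frame = base frame: x ahead of the robot, y to its left, z up, the work surface at z = 0. Lengths are in m, angles in degrees, forces in N, time in s.
With the tool pointing down it reaches from about 0.325 to 0.9 m from the base axis. Payload 6.1 kg.
Tool frame: the origin (TCP) lies at the very end of the fingers, on their centre line; the grasp point (between the pads) lies 19 mm behind it; z points along the fingers, y is the direction in which the jaws open and shut (so a half turn about z gives the same grasp; the last joint's range is limited). The gripper opens to 85 mm and grips with 20 to 120 N. Pads are 22 mm wide; open, the fingers measure 114 mm over their backs; the gripper's body (76 mm by 85 mm) begins 54 mm behind the grasp point. The pads swing forward as they close: fully open they stand 13 mm farther back than shut.
Start: joints at [-80.621, 12.628, 87.462, -0, 79.91, -7.225], TCP at [0.179, -0.599, 0.231] pointing down, gripper open.
Joint ranges: [-170.65, 170.65], [-52.31, 119.04], [5.05, 147.46], [-71.25, 251.25], [11.57, 151.72], [-153.62, 153.62]. Speed limits (degrees/s): [147.25, 147.25, 172.46, 180, 180, 180].

## Interface

Orientations are given as [roll, pitch, yaw] about the fixed x, y, z axes, in that order (R = Rz(yaw) Ry(pitch) Rx(roll)).
In Python, from station import robot, camera, calibration gives the robot as it stands.
- The arm moves only by the tool send_rows, never from a script. Its argument "motion" is a list of rows, each an object with "angular": the turn, a rotation vector about the tool's x, y, z in rad, a list of three; "dp": the shift along the tool's x, y, z in cm, a list of three; "hand": the finger opening in cm, from 0 to 8.54. A call has exactly 8 rows; each row shifts and turns the pose as measured when the row begins, along the tool's axes as they then stand; what a row does not reach is not made up. A row lasts 1/12 s, in which the tool goes at most 41.7 mm and 7.16 degrees, less where a joint would pass 70% of its speed; a pose out of reach is approached as far as the arm can. A call with a gripper value outside its range is refused whole. The fingers move at their own pace and stop on an object; the grip force is fixed at half the most. Time passes only in rows, so rows that do not move let the fingers close, or fill a call up. It gives the time, the measured TCP pose, the force and the opening at its end, in the units of the state.
- robot.get_obs(): the state, without advancing time (a new reading comes with each control period).
- camera(name): name is "side" or "top" or "wrist"; returns the picture (400x640x3 uint8, blue, green, red); there is no depth.
- calibration(name): a dict with "camera_matrix" (3x3 intrinsics, pixels), "world_from_camera" (4x4, takes a point from camera to world coordinates); the wrist camera has in their place "T_tool_cam" (4x4, takes a point from camera to tool coordinates, whose origin is the TCP and whose axes are the flange's). Camera axes: x right, y down, z forward; pixel columns grow to the right and rows downward; lengths in m; the calibration is good to about 2 mm. A picture is of the moment at which its call begins: read the wrist's pose just before it. calibration takes no time and is no camera call.
- robot.hand_in(): hands the job in, once; it reports no verdict.
The state is a dict: "time_s": time; "joint_positions": joint angles; "joint_velocities": joint speeds; "joint_efforts": joint torques, N m; "position": TCP position; "tcp_rot": TCP orientation; "ft_force": force on the tool from outside, world axes, zero at the start; "ft_torque": the same for the moment, N m; "grip_width": finger opening in m.
Only numpy, scipy, OpenCV 4.12 (cv2) and the standard library are available. Lean on these libraries where they do the work, as an engineer would, in place of code of your own. Each camera call takes 0.05 s, during which the arm holds its last target. There are 200 camera calls.

## Task

Lift the blue parts bin off its mat with all its pins in it, hold its open mouth low over the ribbed tray and tip it slowly until the steel alignment pins begin to shift, then hold it there so that two of them (three at most) roll out gently into the tray and the rest stay in the bin. Then stand the bin back upright on its black mat and let go, with every pin either in the tray or in the bin and the clamp, glue bottle, marker and offcut left as they are.

Things in the scene. Friction and masses are not known exactly. Their poses are not given: they have to be found in the camera images.
- bin_center (a point): Middle of the blue pick bin, 25 above its underside. Loose, rigid, about 180 g empty, 140 long (its x) x 68 wide (its y) x 50 high, z up, flat underside. Mouth at its -x end, closed back at +x (a hanging lip adds 5.5). Side walls plain, vertical, 2.5 thick, full height from x = -35 to the back, 34 high at the mouth. Grip across the 68 width near the middle.
- bin_mouth (a point): Middle of the bin's mouth edge: 70 from bin_center towards -x and 10 below it, 15 above the underside; axes as the bin's. There is no front wall above it: the floor curves up to this edge like a scoop and ends there.
- bin_floor (a point): Lowest point of the inner floor, 20 from bin_center towards -x, 3 above the underside. The floor is rounded (radius 100), slick, inside 63 wide, so the pins lie in it as in a trough. Tipped mouth-down (about its y) the pins roll as a row towards the mouth: tipped slowly, the first two or three go over at some 14 to 25 degrees, the last ones need several degrees more; tipped fast, more go at once.
- pin1: Bullet-nosed steel alignment pin no. 1 of five alike: rod 16 in diameter, 60 long with round ends, polished, about 92 g, loose. Origin at its centre, its length along its own y. The five start lying side by side across the rounded floor of the bin.
- pin2: Bullet-nosed steel alignment pin no. 2 of five alike: rod 16 in diameter, 60 long with round ends, polished, about 92 g, loose. Origin at its centre, its length along its own y. The five start lying side by side across the rounded floor of the bin.
- pin3: Bullet-nosed steel alignment pin no. 3 of five alike: rod 16 in diameter, 60 long with round ends, polished, about 92 g, loose. Origin at its centre, its length along its own y. The five start lying side by side across the rounded floor of the bin.
- pin4: Bullet-nosed steel alignment pin no. 4 of five alike: rod 16 in diameter, 60 long with round ends, polished, about 92 g, loose. Origin at its centre, its length along its own y. The five start lying side by side across the rounded floor of the bin.
- pin5: Bullet-nosed steel alignment pin no. 5 of five alike: rod 16 in diameter, 60 long with round ends, polished, about 92 g, loose. Origin at its centre, its length along its own y. The five start lying side by side across the rounded floor of the bin.
- tray_in (a point): Grey tray, fixed: 180 (its x) x 220 (its y) outside, 24 high, walls 5 thick, floor 5 thick, with a black rubber liner whose low ribs (2.4 high, 22 apart, along its y) stop pins from rolling. Point: centre of the inner floor, 5 above the table; x forward and y left when its yaw is 0 (the robot's own axes), z up.
- mat_top (a point): Black rubber mat, fixed, 210 (its x) x 140 (its y) x 4 thick, the bin's place. Point: centre of its upper face; x forward and y left when its yaw is 0 (the robot's own axes), z up. At the start the bin stands near its middle.
- clamp: Bystander: black bar clamp with a blue lever, lying flat, 290 x 120 x 26. Origin at the middle of the bar, on the table. Leave alone.
- glue: Bystander: yellow glue bottle, 60 diameter, 165 high, standing. Origin at the centre of its underside. Leave alone.
- marker: Bystander: grey marker with a green cap, 140 x 14 x 13, lying. Origin at its middle on the table. Leave alone.
- offcut: Bystander: plywood offcut block 75 x 55 x 30. Origin at the centre of its underside. Leave alone.

How it is judged:
By the outcome, as a careful person would: the job done as asked, in the order asked, and still so for the second after the job is handed in, with the robot touching nothing.
It also fails if it takes over 72 s, if anything falls off the work surface, if the arm or the gripper's body presses on something with over 40 N, if the wrist force passes 120 N, or if a joint passes its speed limit or range.

## Working session

There is one attempt and no reset: what is moved stays moved. The work goes in short steps, Python scripts to look and compute and a tool call to move; the robot and the scene stay as the last step left them, time stands still between calls to the robot, and variables do not carry over. Pictures are saved under pics/ and viewed, about 8 in all and at most 12, crops included, and the job is handed in when it is done.

Besides the shell and the picture viewer there is one more tool, called as name([rows], argument=value, ...), one row to a line, values as JSON. send_rows: Moves the arm, as the interface text tells. Its arguments: {"type":"object","properties":{"motion":{"type":"array"}},"required":["motion"]}

```bash
mkdir -p pics
python3 - <<'E'
from station import robot,camera,calibration
import cv2,numpy as np
o=robot.get_obs();print(o)
for n in("top","side"):
    im=camera(n);cv2.imwrite(f"pics/{n}0.png",im);c=calibration(n);print(n,c)
print(calibration("wrist"))
E
```

```text
{'time_s': 0.0, 'joint_positions': array([-8.06220436e+01,  1.26757912e+01,  8.75245301e+01, -1.27830305e-04,
        7.99104921e+01, -7.22836081e+00]), 'joint_velocities': array([-0.02726605, -0.1009303 ,  0.06166746,  0.07849915, -0.04962225,
        0.08869454]), 'joint_efforts': array([-2.49666336e-04, -4.96901929e+01, -3.89392447e+01, -1.47505139e-04,
        1.11010004e-02,  5.25742522e-06]), 'position': array([ 0.17848382, -0.59835082,  0.23020471]), 'tcp_rot': array([-1.79890051e+02, -1.38182099e-02,  1.66063264e+01]), 'ft_force': array([ 0.84305241,  0.11202175, -0.13445721]), 'ft_torque': array([ 0.004916  , -0.01858408,  0.00603536]), 'grip_width': 0.08512470762098609}
top {'camera_matrix': array([[480.18282309,   0.        , 317.5653516 ],
       [  0.        , 480.18282309, 198.88670433],
       [  0.        ,   0.        ,   1.        ]]), 'world_from_camera': array([[-0.09155445, -0.97389679,  0.20770851,  0.21060682],
       [-0.99578791,  0.09057061, -0.01426226,  0.01673421],
       [-0.00492232, -0.20813939, -0.97808679,  1.52744923],
       [ 0.        ,  0.      
[... 306 characters left out ...]
081384, -0.71240417,  0.62918603, -0.78354441],
       [ 0.00655375, -0.66356363, -0.74809115,  1.02544994],
       [ 0.        ,  0.        ,  0.        ,  1.        ]])}
{'camera_matrix': array([[280.49397103,   0.        , 317.00704436],
       [  0.        , 280.49397103, 200.89005967],
       [  0.        ,   0.        ,   1.        ]]), 'T_tool_cam': array([[ 8.52745972e-04, -9.57192397e-01, -2.89451184e-01,
         7.38637336e-02],
       [ 9.99999587e-01,  9.07162305e-04, -5.38371978e-05,
        -5.82586162e-04],
       [ 3.14111760e-04, -2.89451019e-01,  9.57192775e-01,
        -1.42686669e-01],
       [ 0.00000000e+00,  0.00000000e+00,  0.00000000e+00,
         1.00000000e+00]])}
```

View pics/top0.png

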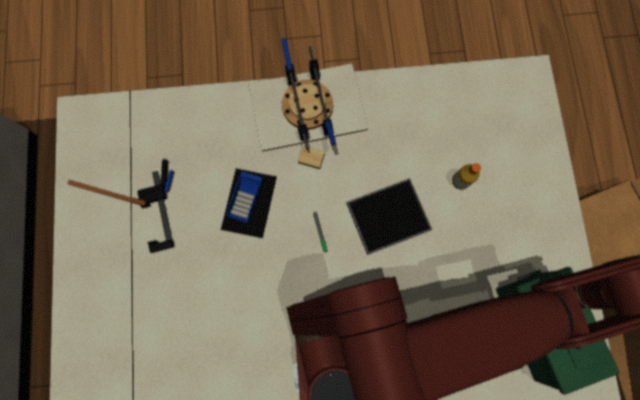

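View pics/side0.png

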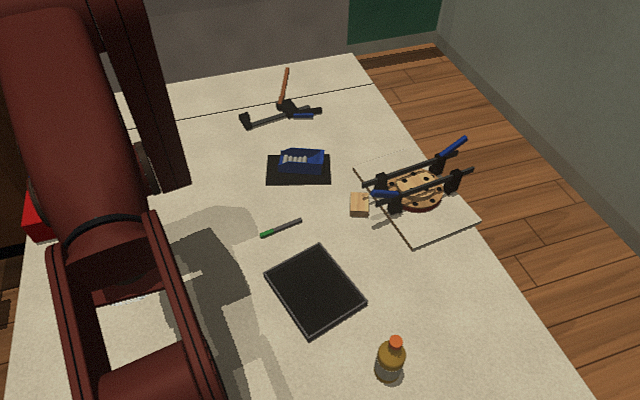

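Top view: mat ~(248,203) with the blue bin (245,195), mouth towards the robot (image down), tray ~(390,216), marker (320,232). Side view agrees.

```bash
cat > h.py <<'E'
import numpy as np,cv2
from station import robot,camera,calibration
from scipy.spatial.transform import Rotation as R
def ray(K,T,uv,z):
    uv=np.atleast_2d(np.asarray(uv,float));d=np.c_[uv,np.ones(len(uv))]@np.linalg.inv(K).T@T[:3,:3].T
    return T[:3,3]+d*((z-T[2,3])/d[:,2])[:,None]
def cam(n,o=None):
    c=calibration(n);K=c["camera_matrix"]
    if n!="wrist":return K,c["world_from_camera"]
    T=np.eye(4);T[:3,:3]=R.from_euler('xyz',o['tcp_rot'],degrees=True).as_matrix();T[:3,3]=o['position']
    return K,T@c["T_tool_cam"]
def proj(K,T,P):
    P=(np.atleast_2d(P)-T[:3,3])@T[:3,:3];q=P@K.T;return q[:,:2]/q[:,2:]
def delta(p,rpy):
    o=robot.get_obs();A=R.from_euler('xyz',o['tcp_rot'],degrees=True);B=R.from_euler('xyz',rpy,degrees=True)
    return A.inv().apply(np.array(p)-o['position'])*100,(A.inv()*B).as_rotvec()
def blobs(m,amin=30):
    return [c for c in cv2.findContours(m.astype(np.uint8),cv2.RETR_EXTERNAL,cv2.CHAIN_APPROX_NONE)[0] if cv2.contourArea(c)>amin]
E
python3 - <<'E'
from h import *
im=cv2.imread('pics/top0.png').astype(int);b,g,r=im[...,0],im[...,1],im[...,2]
K,T=cam('top')
def rep(name,c,z):
    w=ray(K,T,c.reshape(-1,2),z)[:,:2]*1000
    (x,y),s,a=cv2.minAreaRect(w.astype(np.float32));print(name,np.round([x,y,*s,a],1))
box=np.zeros(im.shape[:2],bool);box[150:260,205:440]=1
dark=(im.max(2)<75)&box
for c in blobs(dark,500):rep('dark4',c,.004);rep('dark24',c,.024)
blue=(b-r>50)&box
for c in blobs(blue,50):rep('blue54',c,.054);rep('blue30',c,.03);print(cv2.boundingRect(c))
v=cv2.resize(cv2.imread('pics/top0.png')[150:260,210:440],None,fx=3.4,fy=3.4,interpolation=cv2.INTER_CUBIC);cv2.imwrite('pics/c.png',v)
E
```

```text
dark4 [ 458.3 -227.3  176.5  219.7   15.8]
dark24 [ 455.  -224.1  174.2  216.8   15.8]
dark4 [543.3 218.1 136.4 205.6  73.1]
dark24 [538.9 215.5 134.6 202.9  73.1]
blue54 [595.2 208.6  69.6  61.2  67.2]
blue30 [601.4 211.7  70.7  62.2  67.2]
(239, 172, 22, 24)
```

View pics/c.png

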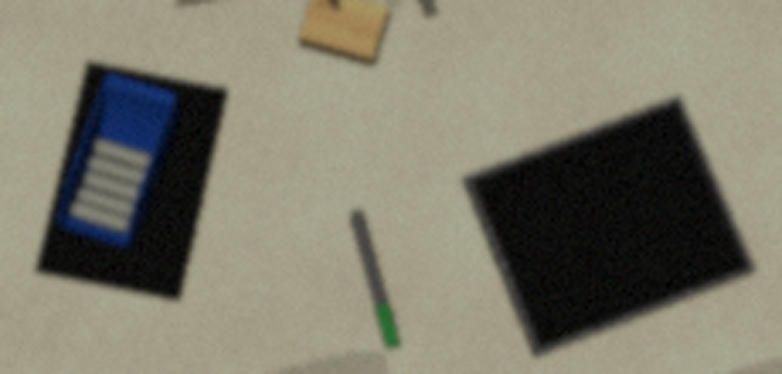

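send_rows([
  {"angular": [0,0,0],"dp": [2.5,-2.8,0],"hand": 8.5},
  {"angular": [0,0,0],"dp": [2.5,-2.8,0],"hand": 8.5},
  {"angular": [0,0,0],"dp": [2.5,-2.8,0],"hand": 8.5},
  {"angular": [0,0,0],"dp": [2.5,-2.8,0],"hand": 8.5},
  {"angular": [0,0,0],"dp": [2.5,-2.8,0],"hand": 8.5},
  {"angular": [0,0,0],"dp": [2.5,-2.8,0],"hand": 8.5},
  {"angular": [0,0,0],"dp": [2.5,-2.8,0],"hand": 8.5},
  {"angular": [0,0,0],"dp": [2.5,-2.8,0],"hand": 8.5},
])

```text
time_s: 0.77
position: [0.3056, -0.3193, 0.2237]
tcp_rot: [-179.4, 0.1, 15.9]
ft_force: [0.7, 0.2, 0.0]
grip_width: 0.0851
```

send_rows([
  {"angular": [0,0,0],"dp": [2.5,-2.8,0],"hand": 8.5},
  {"angular": [0,0,0],"dp": [2.5,-2.8,0],"hand": 8.5},
  {"angular": [0,0,0],"dp": [2.5,-2.8,0],"hand": 8.5},
  {"angular": [0,0,0],"dp": [2.5,-2.8,0],"hand": 8.5},
  {"angular": [0,0,0],"dp": [2.5,-2.8,0],"hand": 8.5},
  {"angular": [0,0,0],"dp": [2.5,-2.8,0],"hand": 8.5},
  {"angular": [0,0,0],"dp": [2.5,-2.8,0],"hand": 8.5},
  {"angular": [0,0,0],"dp": [2.5,-2.8,0],"hand": 8.5},
])

```text
time_s: 1.43
position: [0.438, -0.0335, 0.2244]
tcp_rot: [-179.4, 0.1, 15.8]
ft_force: [0.5, -0.3, -0.9]
grip_width: 0.0848
```

send_rows([
  {"angular": [0,0,0],"dp": [2.5,-2.8,0],"hand": 8.5},
  {"angular": [0,0,0],"dp": [2.5,-2.8,0],"hand": 8.5},
  {"angular": [0,0,0],"dp": [2.5,-2.8,0],"hand": 8.5},
  {"angular": [0,0,0],"dp": [2.5,-2.8,0],"hand": 8.5},
  {"angular": [0,0,0],"dp": [2.5,-2.8,0],"hand": 8.5},
  {"angular": [0,0,0],"dp": [2.5,-2.8,0],"hand": 8.5},
  {"angular": [0,0,0],"dp": [2.5,-2.8,0],"hand": 8.5},
  {"angular": [0,0,0],"dp": [0,0,0],"hand": 8.5},
])

```text
time_s: 2.1
position: [0.5552, 0.223, 0.2226]
tcp_rot: [-179.3, 0.2, 16.1]
ft_force: [-0.7, 0.8, 0.0]
grip_width: 0.0847
```

send_rows([
  {"angular": [0,0,-0.12],"dp": [0,0,0],"hand": 8.5},
  {"angular": [0,0,-0.12],"dp": [0,0,0],"hand": 8.5},
  {"angular": [0,0,-0.12],"dp": [0,0,0],"hand": 8.5},
  {"angular": [0,0,-0.12],"dp": [0,0,0],"hand": 8.5},
  {"angular": [0,0,-0.12],"dp": [0,0,0],"hand": 8.5},
  {"angular": [0,0,-0.12],"dp": [0,0,0],"hand": 8.5},
  {"angular": [0,0,-0.12],"dp": [0,0,0],"hand": 8.5},
  {"angular": [0,0,-0.12],"dp": [0,0,0],"hand": 8.5},
])

```text
time_s: 2.77
position: [0.5517, 0.2255, 0.2156]
tcp_rot: [-178.9, -0.1, 73.3]
ft_force: [-0.1, 0.6, -0.3]
grip_width: 0.0848
```

send_rows([
  {"angular": [0,0,-0.12],"dp": [0,0,0],"hand": 8.5},
  {"angular": [0,0,-0.12],"dp": [0,0,0],"hand": 8.5},
  {"angular": [0,0,-0.12],"dp": [0,0,0],"hand": 8.5},
  {"angular": [0,0,-0.12],"dp": [0,0,0],"hand": 8.5},
  {"angular": [0,0,-0.12],"dp": [0,0,0],"hand": 8.5},
  {"angular": [0,0,-0.12],"dp": [0,0,0],"hand": 8.5},
  {"angular": [0,0,-0.12],"dp": [0,0,0],"hand": 8.5},
  {"angular": [0,0,-0.12],"dp": [0,0,0],"hand": 8.5},
])

```text
time_s: 3.43
position: [0.5483, 0.2227, 0.2108]
tcp_rot: [-179.0, -1.2, 130.6]
ft_force: [1.2, 0.8, 0.3]
grip_width: 0.0852
```

send_rows([
  {"angular": [0,0,-0.12],"dp": [0,0,0],"hand": 8.5},
  {"angular": [0,0,-0.12],"dp": [0,0,0],"hand": 8.5},
  {"angular": [0,0,-0.12],"dp": [0,0,0],"hand": 8.5},
  {"angular": [0,0,-0.12],"dp": [0,0,0],"hand": 8.5},
  {"angular": [0,0,-0.07],"dp": [0,0,0],"hand": 8.5},
  {"angular": [0,0,0],"dp": [0,0,-2],"hand": 8.5},
  {"angular": [0,0,0],"dp": [0,0,-2],"hand": 8.5},
  {"angular": [0,0,0],"dp": [0,0,0],"hand": 8.5},
])

```text
time_s: 4.1
position: [0.5451, 0.2194, 0.2455]
tcp_rot: [-179.4, -2.2, 163.9]
ft_force: [0.1, -0.0, 0.8]
grip_width: 0.0849
```

Run:
```python
from h import *
o=robot.get_obs();im=camera('wrist');cv2.imwrite('pics/w1.png',im);np.save('o1.npy',o,allow_pickle=True)
print(o['position'],o['tcp_rot'],o['joint_positions'])
```

```text
[0.54513788 0.21943718 0.24548336] [-179.41108874   -2.2218285   163.90826466] [ 13.89574298   8.72143295  90.42832297   0.60451754  83.06946007
 -60.10851034]
```

View pics/w1.png

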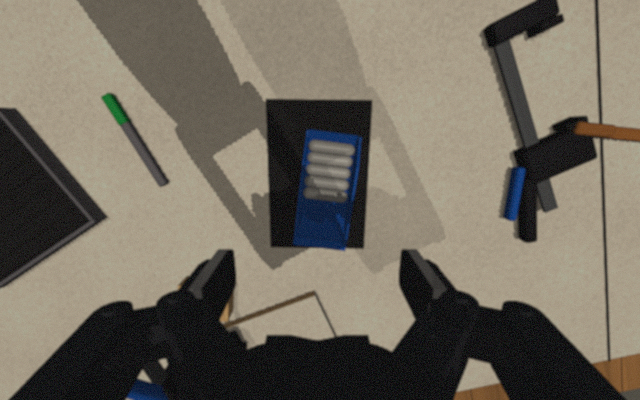

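Run:
```python
from h import *
o=np.load('o1.npy',allow_pickle=True).item();K,T=cam('wrist',o)
I=cv2.imread('pics/w1.png');im=I.astype(int)
box=np.zeros(im.shape[:2],bool);box[110:256,280:375]=1
m=((im[...,0]-im[...,2]>25)&box).astype(np.uint8)
c=max(blobs(m,50),key=cv2.contourArea);h=cv2.convexHull(c)
ap=cv2.approxPolyDP(h,3,True).reshape(-1,2);print(ap.tolist())
for z in(.038,.054):print(z,np.round(ray(K,T,ap,z)[:,:2]*1000,1).tolist())
cr=I[120:260,270:385];cv2.imwrite('pics/w1c.png',cv2.resize(cr,None,fx=4.2,fy=4.2,interpolation=cv2.INTER_CUBIC))
mat=cv2.convexHull(np.vstack(blobs((im.max(2)<60)&(np.indices(m.shape)[0]>95)&(np.indices(m.shape)[0]<250)&(np.indices(m.shape)[1]>262)&(np.indices(m.shape)[1]<376),300)))
w=ray(K,T,mat.reshape(-1,2),.004)[:,:2]*1000;print(cv2.minAreaRect(w.astype(np.float32)))
```

```text
[[307, 129], [362, 138], [344, 249], [293, 244]]
0.038 [[476.8, 224.8], [505.7, 286.7], [642.2, 228.2], [616.3, 163.6]]
0.054 [[477.0, 225.5], [504.6, 284.6], [634.8, 228.8], [610.2, 167.1]]
((544.5684814453125, 218.033447265625), (137.40200805664062, 207.14540100097656), 73.31819915771484)
```

View pics/w1c.png

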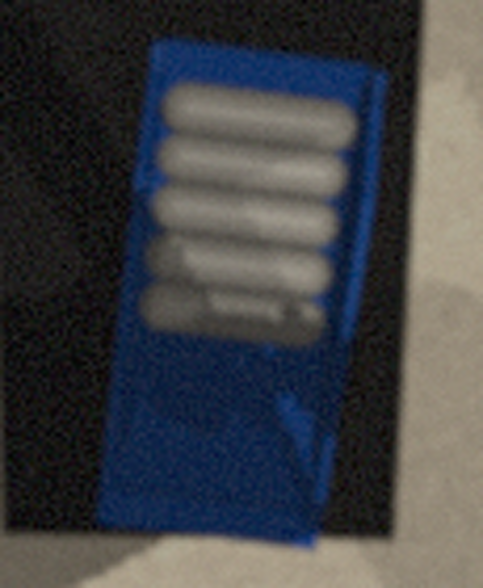

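Run:
```python
from h import *
print([x.round(3) for x in delta([.5454,.232,.10],[180,0,156.4])])
```

```text
[array([-0.314,  1.414, 14.341]), array([-0.014, -0.04 ,  0.131])]
```

send_rows([
  {"angular": [-0.007,-0.02,0.065],"dp": [-0.15,0.7,2],"hand": 8.5},
  {"angular": [-0.007,-0.02,0.065],"dp": [-0.15,0.7,2.4],"hand": 8.5},
  {"angular": [0,0,0],"dp": [0,0,2.4],"hand": 8.5},
  {"angular": [0,0,0],"dp": [0,0,2.4],"hand": 8.5},
  {"angular": [0,0,0],"dp": [0,0,2.4],"hand": 8.5},
  {"angular": [0,0,0],"dp": [0,0,1.5],"hand": 8.5},
  {"angular": [0,0,0],"dp": [0,0,0],"hand": 8.5},
  {"angular": [0,0,0],"dp": [0,0,0],"hand": 8.5},
])

```text
time_s: 4.82
position: [0.5459, 0.2298, 0.0987]
tcp_rot: [-179.8, -0.2, 156.0]
ft_force: [0.3, 0.7, 0.3]
grip_width: 0.0852
```

Run:
```python
from h import *
print([x.round(3) for x in delta([.5454,.232,.018],[180,0,156.4])])
o=robot.get_obs();im=camera('wrist');cv2.imwrite('pics/w2.png',im);K,T=cam('wrist',o)
I=im.astype(int)
m=(I[...,0]-I[...,2]>25);c=max(blobs(m,50),key=cv2.contourArea)
ap=cv2.approxPolyDP(cv2.convexHull(c),4,True).reshape(-1,2);print(ap.tolist())
for z in(.038,.054):print(z,np.round(ray(K,T,ap,z)[:,:2]*1000,1).tolist())
```

```text
[array([0.11 , 0.207, 8.067]), array([-0.004, -0.003, -0.008])]
[[364, 134], [368, 200], [361, 320], [279, 321], [268, 197], [269, 138], [294, 132]]
0.038 [[502.9, 285.8], [549.4, 270.9], [648.3, 226.5], [620.5, 161.0], [516.7, 202.8], [478.0, 223.2], [481.5, 241.2]]
0.054 [[501.0, 283.8], [543.9, 270.1], [635.0, 229.2], [609.4, 168.8], [513.7, 207.4], [478.1, 226.1], [481.3, 242.7]]
```

View pics/w2.png

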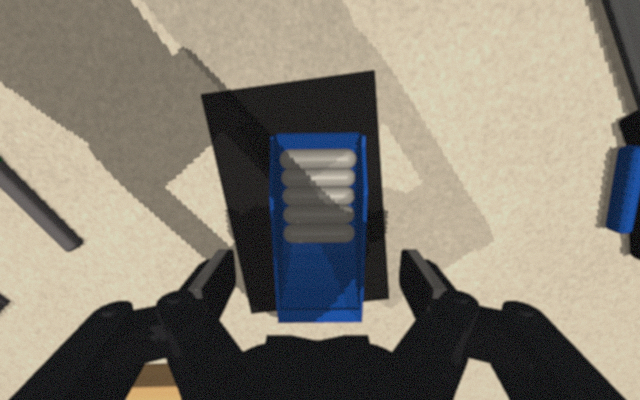

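The view shows the bin centred (columns 268–366) between the fingers (235/400). Descend.

send_rows([
  {"angular": [0,0,-0.015],"dp": [0.05,0.1,1.5],"hand": 8.5},
  {"angular": [0,0,0],"dp": [0,0,1.5],"hand": 8.5},
  {"angular": [0,0,0],"dp": [0,0,1.5],"hand": 8.5},
  {"angular": [0,0,0],"dp": [0,0,1.5],"hand": 8.5},
  {"angular": [0,0,0],"dp": [0,0,1],"hand": 8.5},
  {"angular": [0,0,0],"dp": [0,0,0.5],"hand": 8.5},
  {"angular": [0,0,0],"dp": [0,0,0.2],"hand": 8.5},
  {"angular": [0,0,0],"dp": [0,0,0],"hand": 8.5},
])

```text
time_s: 5.53
position: [0.553, 0.2325, 0.0288]
tcp_rot: [179.7, 0.5, 156.8]
ft_force: [0.4, -0.0, 0.2]
grip_width: 0.0848
```

Run:
```python
from h import *
print([x.round(3) for x in delta([.5454,.231,.018],[180,0,157])])
```

```text
[array([ 0.648, -0.446,  1.067]), array([ 0.006,  0.009, -0.003])]
```

send_rows([
  {"angular": [0.006,0.009,0],"dp": [0.4,-0.3,0.5],"hand": 8.5},
  {"angular": [0,0,0],"dp": [0.2,-0.1,0.5],"hand": 8.5},
  {"angular": [0,0,0],"dp": [0,0,0],"hand": 6.2},
  {"angular": [0,0,0],"dp": [0,0,0],"hand": 6.2},
  {"angular": [0,0,0],"dp": [0,0,0],"hand": 6.2},
  {"angular": [0,0,0],"dp": [0,0,0],"hand": 6.2},
  {"angular": [0,0,0],"dp": [0,0,0],"hand": 6.2},
  {"angular": [0,0,0],"dp": [0,0,0],"hand": 6.2},
])

```text
time_s: 6.2
position: [0.5473, 0.2314, 0.0212]
tcp_rot: [179.9, 0.2, 156.8]
ft_force: [0.1, 0.1, -0.7]
grip_width: 0.0666
```

Run:
```python
from h import *
print([x.round(3) for x in delta([.5454,.231,.018],[180,0,157])])
```

```text
[array([ 0.162, -0.112,  0.315]), array([ 0.002,  0.003, -0.003])]
```

send_rows([
  {"angular": [0,0,0],"dp": [0,0,-0.3],"hand": 6.2},
  {"angular": [0,0,0],"dp": [0,0,-0.6],"hand": 6.2},
  {"angular": [0,0,0],"dp": [0,0,-1],"hand": 6.2},
  {"angular": [0,0,0],"dp": [0,0,-1.2],"hand": 6.2},
  {"angular": [0,0,0],"dp": [0,0,-1.2],"hand": 6.2},
  {"angular": [0,0,0],"dp": [0,0,-1.2],"hand": 6.2},
  {"angular": [0,0,0],"dp": [0,0,-1],"hand": 6.2},
  {"angular": [0,0,0],"dp": [0,0,-0.5],"hand": 6.2},
])

```text
time_s: 6.87
position: [0.5432, 0.2305, 0.0942]
tcp_rot: [-179.8, -0.2, 156.8]
ft_force: [0.2, 0.3, -5.5]
grip_width: 0.0669
```

Run:
```python
from h import *
print([x.round(3) for x in delta([.534,-.202,.09],[180,0,157])])
o=robot.get_obs();im=camera('wrist');cv2.imwrite('pics/w3.png',im);K,T=cam('wrist',o);print(o['ft_force'],o['tcp_rot'],o['position'],o['joint_positions'])
P=np.array([[.0615,0,.002],[.0615,.034,-.017],[.0615,-.034,-.017],[-.0785,.034,-.033],[-.0785,-.034,-.033]])
A=R.from_euler('xyz',o['tcp_rot'],degrees=True)
print(proj(K,T,A.apply(P)+o['position']).round(0).tolist())
```

```text
[array([-16.17 , -40.128,   0.498]), array([-0.003, -0.004, -0.003])]
[ 0.24441127  0.27808757 -5.52748369] [-179.80053883   -0.22893145  156.83760663] [0.54318809 0.23054274 0.09423153] [ 1.53507305e+01  1.58415239e+01  9.91563273e+01 -1.48789067e-02
  6.53054834e+01 -5.14810227e+01]
[[316.0, 142.0], [393.0, 146.0], [239.0, 145.0], [380.0, 416.0], [252.0, 416.0]]
```

View pics/w3.png

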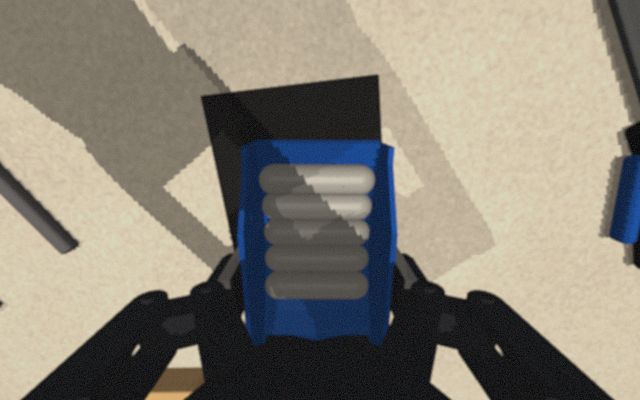

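send_rows([
  {"angular": [0,0,0],"dp": [-0.2,-0.5,0],"hand": 6.2},
  {"angular": [0,0,0],"dp": [-0.4,-0.9,0],"hand": 6.2},
  {"angular": [0,0,0],"dp": [-0.55,-1.4,0],"hand": 6.2},
  {"angular": [0,0,0],"dp": [-0.75,-1.9,0],"hand": 6.2},
  {"angular": [0,0,0],"dp": [-0.75,-1.9,0],"hand": 6.2},
  {"angular": [0,0,0],"dp": [-0.75,-1.9,0],"hand": 6.2},
  {"angular": [0,0,0],"dp": [-0.75,-1.9,0],"hand": 6.2},
  {"angular": [0,0,0],"dp": [-0.75,-1.9,0],"hand": 6.2},
])

```text
time_s: 7.58
position: [0.5379, 0.0924, 0.0929]
tcp_rot: [-179.8, -0.3, 157.2]
ft_force: [-0.3, 0.5, -5.7]
grip_width: 0.067
```

send_rows([
  {"angular": [0,0,0],"dp": [-0.75,-1.9,0],"hand": 6.2},
  {"angular": [0,0,0],"dp": [-0.75,-1.9,0],"hand": 6.2},
  {"angular": [0,0,0],"dp": [-0.75,-1.9,0],"hand": 6.2},
  {"angular": [0,0,0],"dp": [-0.75,-1.9,0],"hand": 6.2},
  {"angular": [0,0,0],"dp": [-0.75,-1.9,0],"hand": 6.2},
  {"angular": [0,0,0],"dp": [-0.75,-1.9,0],"hand": 6.2},
  {"angular": [0,0,0],"dp": [-0.75,-1.9,0],"hand": 6.2},
  {"angular": [0,0,0],"dp": [-0.75,-1.9,0],"hand": 6.2},
])

```text
time_s: 8.25
position: [0.5253, -0.0854, 0.0866]
tcp_rot: [-179.5, -1.0, 157.0]
ft_force: [0.7, -0.2, -6.9]
grip_width: 0.0672
```

send_rows([
  {"angular": [0,0,0],"dp": [-0.75,-1.9,0],"hand": 6.2},
  {"angular": [0,0,0],"dp": [-0.75,-1.9,0],"hand": 6.2},
  {"angular": [0,0,0],"dp": [-0.75,-1.9,0],"hand": 6.2},
  {"angular": [0,0,0],"dp": [-0.75,-1.9,0],"hand": 6.2},
  {"angular": [0,0,0],"dp": [-0.7,-1.8,0],"hand": 6.2},
  {"angular": [0,0,0],"dp": [-0.5,-1.3,0],"hand": 6.2},
  {"angular": [0,0,0],"dp": [-0.3,-0.8,0],"hand": 6.2},
  {"angular": [0,0,0],"dp": [-0.1,-0.3,0],"hand": 6.2},
])

```text
time_s: 8.92
position: [0.5116, -0.2263, 0.0807]
tcp_rot: [-179.3, -1.5, 156.6]
ft_force: [-0.6, 0.7, -6.6]
grip_width: 0.0667
```

send_rows([
  {"angular": [0,0,-0.04],"dp": [0,0,0],"hand": 6.2},
  {"angular": [0,0,-0.09],"dp": [0,0,0],"hand": 6.2},
  {"angular": [0,0,-0.11],"dp": [0,0,0],"hand": 6.2},
  {"angular": [0,0,-0.12],"dp": [0,0,0],"hand": 6.2},
  {"angular": [0,0,-0.12],"dp": [0,0,0],"hand": 6.2},
  {"angular": [0,0,-0.11],"dp": [0,0,0],"hand": 6.2},
  {"angular": [0,0,-0.07],"dp": [0,0,0],"hand": 6.2},
  {"angular": [0,0,-0.02],"dp": [0,0,0],"hand": 6.2},
])

```text
time_s: 9.58
position: [0.5068, -0.2235, 0.0764]
tcp_rot: [179.0, -1.9, -162.6]
ft_force: [1.4, 0.3, -4.9]
grip_width: 0.0672
```

Run:
```python
from h import *
o=robot.get_obs();im=camera('wrist');cv2.imwrite('pics/w4.png',im);K,T=cam('wrist',o);print(o['ft_force'],o['tcp_rot'],o['position'],o['joint_positions'])
print([x.round(3) for x in delta([.5334,-.2018,.06],[180,0,-164.2])])
```

```text
[ 1.35890789  0.28799296 -4.88059157] [ 179.02396794   -1.88827195 -162.56698611] [ 0.50678464 -0.22346161  0.07639009] [ -31.47758476   13.98595725  103.64554279   -0.86669847   64.34785458
 -138.50581187]
[array([-3.245,  1.224,  1.541]), array([ 0.017, -0.033,  0.028])]
```

View pics/w4.png

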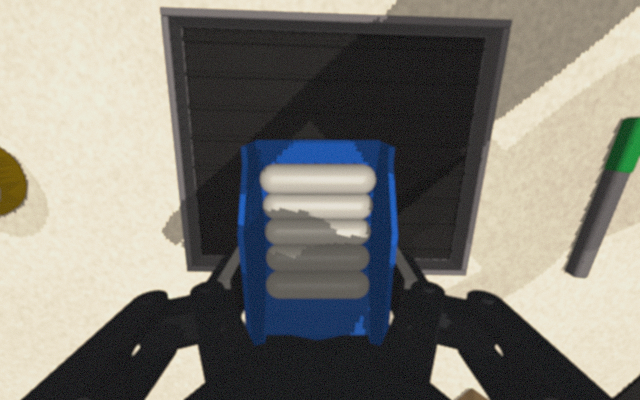

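send_rows([
  {"angular": [0.005,-0.008,0.007],"dp": [-0.3,0.1,0],"hand": 6.2},
  {"angular": [0.005,-0.008,0.007],"dp": [-0.6,0.25,0],"hand": 6.2},
  {"angular": [0.005,-0.008,0.007],"dp": [-0.8,0.3,0],"hand": 6.2},
  {"angular": [0.003,-0.008,0.007],"dp": [-0.8,0.3,0],"hand": 6.2},
  {"angular": [0,0,0],"dp": [-0.5,0.2,0],"hand": 6.2},
  {"angular": [0,0,0],"dp": [-0.2,0.1,0],"hand": 6.2},
  {"angular": [0,0,0],"dp": [0,0,0],"hand": 6.2},
  {"angular": [0,0,0],"dp": [0,0,0],"hand": 6.2},
])

```text
time_s: 10.3
position: [0.5364, -0.1973, 0.0749]
tcp_rot: [-180.0, 0.1, -164.5]
ft_force: [0.4, 0.8, -7.1]
grip_width: 0.0669
```

send_rows([
  {"angular": [0,-0.02,0],"dp": [0,0,0],"hand": 6.2},
  {"angular": [0,-0.02,0],"dp": [0,0,0],"hand": 6.2},
  {"angular": [0,-0.02,0],"dp": [0,0,0],"hand": 6.2},
  {"angular": [0,-0.02,0],"dp": [0,0,0],"hand": 6.2},
  {"angular": [0,-0.02,0],"dp": [0,0,0],"hand": 6.2},
  {"angular": [0,-0.01,0],"dp": [0,0,0],"hand": 6.2},
  {"angular": [0,-0.01,0],"dp": [0,0,0],"hand": 6.2},
  {"angular": [0,0,0],"dp": [0,0,0],"hand": 6.2},
])

```text
time_s: 10.97
position: [0.5346, -0.1983, 0.0746]
tcp_rot: [-180.0, 7.6, -164.6]
ft_force: [0.7, -0.5, -6.0]
grip_width: 0.0671
```

```bash
cat > st.py <<'E'
from h import *
import sys
o=robot.get_obs();A=R.from_euler('xyz',o['tcp_rot'],degrees=True)
x=A.apply([1,0,0]);print('tilt',np.degrees(np.arcsin(-x[2])).round(2),'roll',np.degrees(A.apply([0,1,0])[2]).round(2),'yaw',np.degrees(np.arctan2(-x[1],-x[0])).round(1),'F',o['ft_force'].round(2),'T',o['ft_torque'].round(3))
print('tcp',o['position'].round(4),'mouth',(A.apply([.0615,0,.002])+o['position']).round(4),'j',o['joint_positions'].round(1),'t',o['time_s'])
print([x.round(3) for x in delta([.5334,-.2018,.068],[180,0,-164.2])])
im=camera('wrist');cv2.imwrite('pics/%s.png'%sys.argv[1],im)
# brightness profile: blue-ness and pins along column 318
I=im.astype(int);s=(I[...,0]-I[...,2])[:,290:346].mean(1)
print('blueness rows130-320:',s[130:320:6].round(0).astype(int).tolist())
E
python3 st.py w5
```

```text
tilt 7.59 roll -0.04 yaw 15.4 F [ 0.67 -0.52 -6.04] T [-0.05   0.178 -0.008]
tcp [ 0.5346 -0.1983  0.0746] mouth [ 0.4761 -0.2144  0.0645] j [ -31.5   10.5  108.4    6.6   56.1 -140.4] t 10.9667
[array([ 0.298, -0.302,  0.625]), array([-0.001,  0.133, -0.007])]
blueness rows130-320: [-1, -2, 110, 140, 134, 124, -14, -16, -15, -15, -12, -10, -11, -10, -10, -9, -10, -9, -9, -8, -10, -9, -10, -10, -10, -10, -11, -13, 58, 123, 127, 125]
```

send_rows([
  {"angular": [0,-0.01,0],"dp": [0,0,0.1],"hand": 6.2},
  {"angular": [0,-0.01,0],"dp": [0,0,0.1],"hand": 6.2},
  {"angular": [0,-0.01,0],"dp": [0,0,0.1],"hand": 6.2},
  {"angular": [0,-0.01,0],"dp": [0,0,0.1],"hand": 6.2},
  {"angular": [0,-0.01,0],"dp": [0,0,0.1],"hand": 6.2},
  {"angular": [0,-0.01,0],"dp": [0,0,0],"hand": 6.2},
  {"angular": [0,-0.005,0],"dp": [0,0,0],"hand": 6.2},
  {"angular": [0,0,0],"dp": [0,0,0],"hand": 6.2},
])

```text
time_s: 11.68
position: [0.5357, -0.1979, 0.069]
tcp_rot: [-180.0, 11.6, -164.5]
ft_force: [0.5, -0.1, -5.6]
grip_width: 0.0671
```

```bash
python3 st.py w6
```

```text
tilt 11.65 roll -0.05 yaw 15.5 F [ 0.45 -0.14 -5.58] T [-0.106  0.248  0.001]
tcp [ 0.5357 -0.1979  0.069 ] mouth [ 0.4781 -0.2139  0.0546] j [ -33.3    9.1  111.2   11.    52.5 -145. ] t 11.6833
[array([ 0.339, -0.31 ,  0.029]), array([-0.001,  0.203, -0.006])]
blueness rows130-320: [-1, 0, 84, 89, 76, 72, -9, -10, -9, -9, -9, -10, -10, -10, -9, -9, -10, -9, -9, -8, -10, -9, -9, -12, -10, -13, -18, -20, 74, 137, 136, 132]
```

send_rows([
  {"angular": [0.004,0,0.02],"dp": [0,0,0],"hand": 6.2},
  {"angular": [0.008,0,0.04],"dp": [0,0,0],"hand": 6.2},
  {"angular": [0.01,0,0.048],"dp": [0,0,0],"hand": 6.2},
  {"angular": [0.01,0,0.048],"dp": [0,0,0],"hand": 6.2},
  {"angular": [0.01,0,0.048],"dp": [0,0,0],"hand": 6.2},
  {"angular": [0.008,0,0.04],"dp": [0,0,0],"hand": 6.2},
  {"angular": [0.004,0,0.02],"dp": [0,0,0],"hand": 6.2},
  {"angular": [0,0,0],"dp": [0,0,0],"hand": 6.2},
])

```text
time_s: 12.4
position: [0.5365, -0.1981, 0.0698]
tcp_rot: [-180.0, 11.7, 178.8]
ft_force: [0.6, -0.1, -6.4]
grip_width: 0.0671
```

```bash
python3 st.py w7
```

```text
tilt 11.69 roll -0.02 yaw -1.2 F [ 0.58 -0.15 -6.41] T [-0.062  0.283  0.01 ]
tcp [ 0.5365 -0.1981  0.0698] mouth [ 0.4767 -0.1968  0.0554] j [ -31.6    7.8  112.5    7.7   49.8 -124.9] t 12.4
[array([ 0.335, -0.379,  0.118]), array([-0.031,  0.203, -0.295])]
blueness rows130-320: [-1, -2, 78, 77, 77, 75, -10, -11, -10, -10, -9, -10, -9, -10, -9, -9, -11, -10, -9, -9, -10, -9, -9, -10, -10, -12, -13, -14, 105, 143, 140, 136]
```

send_rows([
  {"angular": [0,-0.007,0],"dp": [0,-0.05,0.07],"hand": 6.2},
  {"angular": [0,-0.007,0],"dp": [0,-0.05,0.07],"hand": 6.2},
  {"angular": [0,-0.007,0],"dp": [0,-0.05,0.07],"hand": 6.2},
  {"angular": [0,-0.007,0],"dp": [0,-0.05,0.07],"hand": 6.2},
  {"angular": [0,-0.007,0],"dp": [0,-0.05,0.07],"hand": 6.2},
  {"angular": [0,-0.007,0],"dp": [0,0,0.07],"hand": 6.2},
  {"angular": [0,0,0],"dp": [0,0,0],"hand": 6.2},
  {"angular": [0,0,0],"dp": [0,0,0],"hand": 6.2},
])

```text
time_s: 13.12
position: [0.5372, -0.2011, 0.0651]
tcp_rot: [-180.0, 14.3, 178.9]
ft_force: [-0.9, 0.4, -5.6]
grip_width: 0.0671
```

```bash
python3 st.py w8
```

```text
tilt 14.34 roll -0.01 yaw -1.1 F [-0.88  0.43 -5.58] T [ 0.028  0.38  -0.033]
tcp [ 0.5372 -0.2011  0.0651] mouth [ 0.4782 -0.2     0.048 ] j [ -32.8    7.1  114.5   10.3   46.7 -128. ] t 13.1167
[array([ 0.301, -0.077, -0.372]), array([-0.037,  0.249, -0.293])]
blueness rows130-320: [0, -1, 70, 71, 19, -10, -10, -9, -9, -8, -10, -9, -10, -9, -10, -10, -9, -10, -9, -10, -9, -10, -9, -11, -12, -18, -21, 143, 140, 141, 138, 134]
```

send_rows([
  {"angular": [0,-0.005,0],"dp": [0,0,0],"hand": 6.2},
  {"angular": [0,-0.005,0],"dp": [0,0,0],"hand": 6.2},
  {"angular": [0,-0.005,0],"dp": [0,0,0],"hand": 6.2},
  {"angular": [0,0,0],"dp": [0,0,0],"hand": 6.2},
  {"angular": [0,0,0],"dp": [0,0,0],"hand": 6.2},
  {"angular": [0,0,0],"dp": [0,0,0],"hand": 6.2},
  {"angular": [0,0,0],"dp": [0,0,0],"hand": 6.2},
  {"angular": [0,0,0],"dp": [0,0,0],"hand": 6.2},
])

```text
time_s: 13.83
position: [0.5374, -0.2011, 0.0654]
tcp_rot: [-180.0, 15.3, 179.0]
ft_force: [0.3, -1.1, -5.4]
grip_width: 0.0674
```

```bash
python3 st.py w9
```

```text
tilt 15.3 roll -0.02 yaw -1.0 F [ 0.26 -1.07 -5.39] T [-0.001  0.404  0.033]
tcp [ 0.5374 -0.2011  0.0654] mouth [ 0.4787 -0.2     0.0473] j [ -33.1    6.5  115.2   11.3   45.8 -129.1] t 13.8333
[array([ 0.32 , -0.08 , -0.356]), array([-0.04 ,  0.265, -0.292])]
blueness rows130-320: [-1, 0, 69, 69, -7, -10, -9, -10, -9, -9, -10, -9, -10, -9, -10, -9, -10, -9, -10, -9, -9, -10, -9, -12, -14, -22, -10, 141, 140, 140, 137, 132]
```

send_rows([
  {"angular": [0,-0.005,0],"dp": [0,0,0],"hand": 6.2},
  {"angular": [0,-0.005,0],"dp": [0,0,0],"hand": 6.2},
  {"angular": [0,-0.005,0],"dp": [0,0,0],"hand": 6.2},
  {"angular": [0,-0.005,0],"dp": [0,0,0],"hand": 6.2},
  {"angular": [0,0,0],"dp": [0,0,0],"hand": 6.2},
  {"angular": [0,0,0],"dp": [0,0,0],"hand": 6.2},
  {"angular": [0,0,0],"dp": [0,0,0],"hand": 6.2},
  {"angular": [0,0,0],"dp": [0,0,0],"hand": 6.2},
])

```text
time_s: 14.55
position: [0.5373, -0.201, 0.0653]
tcp_rot: [-180.0, 16.6, 179.0]
ft_force: [-0.4, 0.2, -6.0]
grip_width: 0.0668
```

```bash
python3 st.py w10
```

```text
tilt 16.56 roll -0.01 yaw -1.0 F [-0.42  0.2  -6.  ] T [-0.06   0.392 -0.037]
tcp [ 0.5373 -0.201   0.0653] mouth [ 0.4789 -0.1999  0.0459] j [ -33.6    5.9  116.2   12.6   44.6 -130.5] t 14.55
[array([ 0.297, -0.087, -0.369]), array([-0.043,  0.287, -0.292])]
blueness rows130-320: [-1, 0, 67, 67, -8, -10, -9, -10, -9, -9, -10, -9, -10, -9, -10, -9, -10, -9, -9, -10, -9, -11, -9, -12, -18, -23, -8, 140, 141, 140, 136, 132]
```

send_rows([
  {"angular": [0,-0.005,0],"dp": [0,0,0],"hand": 6.2},
  {"angular": [0,-0.005,0],"dp": [0,0,0],"hand": 6.2},
  {"angular": [0,-0.005,0],"dp": [0,0,0],"hand": 6.2},
  {"angular": [0,0,0],"dp": [0,0,0],"hand": 6.2},
  {"angular": [0,0,0],"dp": [0,0,0],"hand": 6.2},
  {"angular": [0,0,0],"dp": [0,0,0],"hand": 6.2},
  {"angular": [0,0,0],"dp": [0,0,0],"hand": 6.2},
  {"angular": [0,0,0],"dp": [0,0,0],"hand": 6.2},
])

```text
time_s: 15.27
position: [0.5373, -0.201, 0.0654]
tcp_rot: [-180.0, 17.5, 179.0]
ft_force: [-0.2, -0.6, -7.3]
grip_width: 0.0668
```

```bash
python3 st.py w11
```

```text
tilt 17.51 roll -0.02 yaw -1.0 F [-0.25 -0.56 -7.26] T [0.07  0.392 0.03 ]
tcp [ 0.5373 -0.201   0.0654] mouth [ 0.4793 -0.2     0.0449] j [ -33.9    5.4  116.9   13.7   43.7 -131.6] t 15.2667
[array([ 0.294, -0.084, -0.37 ]), array([-0.045,  0.303, -0.292])]
blueness rows130-320: [-2, -1, 68, -10, -10, -9, -9, -9, -9, -10, -10, -9, -8, -10, -9, -10, -9, -9, -10, -10, -10, -9, -12, -16, -22, 16, 142, 139, 138, 139, 136, 131]
```

View pics/w11.png

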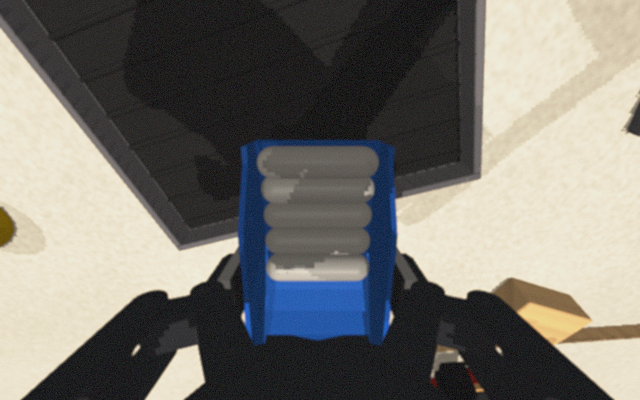

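All five pins are still in; the front pin at row 160 is close to the mouth edge (row 142), over the tray. Small steps now.

send_rows([
  {"angular": [0,-0.004,0],"dp": [0,0,0],"hand": 6.2},
  {"angular": [0,-0.004,0],"dp": [0,0,0],"hand": 6.2},
  {"angular": [0,-0.004,0],"dp": [0,0,0],"hand": 6.2},
  {"angular": [0,0,0],"dp": [0,0,0],"hand": 6.2},
  {"angular": [0,0,0],"dp": [0,0,0],"hand": 6.2},
  {"angular": [0,0,0],"dp": [0,0,0],"hand": 6.2},
  {"angular": [0,0,0],"dp": [0,0,0],"hand": 6.2},
  {"angular": [0,0,0],"dp": [0,0,0],"hand": 6.2},
])

```text
time_s: 15.98
position: [0.5374, -0.201, 0.0654]
tcp_rot: [-180.0, 18.3, 179.0]
ft_force: [-0.3, 0.2, -6.1]
grip_width: 0.0672
```

```bash
python3 st.py w12
```

```text
tilt 18.27 roll -0.02 yaw -1.0 F [-0.26  0.22 -6.08] T [-0.046  0.425  0.027]
tcp [ 0.5374 -0.201   0.0654] mouth [ 0.4796 -0.2     0.0442] j [ -34.2    5.   117.5   14.6   42.9 -132.6] t 15.9833
[array([ 0.292, -0.083, -0.372]), array([-0.047,  0.317, -0.291])]
blueness rows130-320: [0, 0, 69, -10, -11, -9, -10, -10, -9, -10, -9, -10, -8, -10, -9, -9, -10, -9, -9, -10, -10, -10, -13, -18, -23, 33, 142, 138, 138, 138, 134, 131]
```

send_rows([
  {"angular": [0,-0.004,0],"dp": [0,0,0],"hand": 6.2},
  {"angular": [0,-0.004,0],"dp": [0,0,0],"hand": 6.2},
  {"angular": [0,-0.004,0],"dp": [0,0,0],"hand": 6.2},
  {"angular": [0,0,0],"dp": [0,0,0],"hand": 6.2},
  {"angular": [0,0,0],"dp": [0,0,0],"hand": 6.2},
  {"angular": [0,0,0],"dp": [0,0,0],"hand": 6.2},
  {"angular": [0,0,0],"dp": [0,0,0],"hand": 6.2},
  {"angular": [0,0,0],"dp": [0,0,0],"hand": 6.2},
])

```text
time_s: 16.7
position: [0.5373, -0.201, 0.0654]
tcp_rot: [-180.0, 19.0, 179.0]
ft_force: [0.5, -0.2, -6.1]
grip_width: 0.0668
```

```bash
python3 st.py w13
```

```text
tilt 19.03 roll -0.03 yaw -1.0 F [ 0.46 -0.16 -6.08] T [ 0.062  0.503 -0.012]
tcp [ 0.5373 -0.201   0.0654] mouth [ 0.4798 -0.2     0.0434] j [ -34.5    4.7  118.1   15.5   42.2 -133.6] t 16.7
[array([ 0.281, -0.084, -0.377]), array([-0.049,  0.33 , -0.291])]
blueness rows130-320: [-1, -1, 69, -9, -10, -9, -10, -10, -10, -9, -10, -8, -9, -10, -9, -9, -9, -9, -9, -10, -12, -10, -16, -21, -22, 93, 142, 138, 138, 138, 134, 129]
```

send_rows([
  {"angular": [0,-0.004,0],"dp": [0,0,0],"hand": 6.2},
  {"angular": [0,-0.004,0],"dp": [0,0,0],"hand": 6.2},
  {"angular": [0,-0.004,0],"dp": [0,0,0],"hand": 6.2},
  {"angular": [0,0,0],"dp": [0,0,0],"hand": 6.2},
  {"angular": [0,0,0],"dp": [0,0,0],"hand": 6.2},
  {"angular": [0,0,0],"dp": [0,0,0],"hand": 6.2},
  {"angular": [0,0,0],"dp": [0,0,0],"hand": 6.2},
  {"angular": [0,0,0],"dp": [0,0,0],"hand": 6.2},
])

```text
time_s: 17.42
position: [0.5373, -0.201, 0.0654]
tcp_rot: [-180.0, 19.8, 179.0]
ft_force: [0.1, 0.1, -7.0]
grip_width: 0.067
```

```bash
python3 st.py w14
```

```text
tilt 19.79 roll -0.03 yaw -1.0 F [ 0.06  0.08 -7.01] T [ 0.016  0.438 -0.001]
tcp [ 0.5373 -0.201   0.0654] mouth [ 0.4801 -0.2     0.0426] j [ -34.8    4.3  118.7   16.4   41.5 -134.6] t 17.4167
[array([ 0.275, -0.085, -0.38 ]), array([-0.051,  0.343, -0.291])]
blueness rows130-320: [-2, -1, 0, -10, -9, -10, -10, -9, -10, -9, -10, -9, -10, -10, -10, -10, -9, -10, -9, -10, -11, -12, -17, -22, -23, 142, 142, 138, 137, 137, 133, 127]
```

send_rows([
  {"angular": [0,-0.004,0],"dp": [0,0,0],"hand": 6.2},
  {"angular": [0,-0.004,0],"dp": [0,0,0],"hand": 6.2},
  {"angular": [0,0,0],"dp": [0,0,0],"hand": 6.2},
  {"angular": [0,0,0],"dp": [0,0,0],"hand": 6.2},
  {"angular": [0,0,0],"dp": [0,0,0],"hand": 6.2},
  {"angular": [0,0,0],"dp": [0,0,0],"hand": 6.2},
  {"angular": [0,0,0],"dp": [0,0,0],"hand": 6.2},
  {"angular": [0,0,0],"dp": [0,0,0],"hand": 6.2},
])

```text
time_s: 18.13
position: [0.538, -0.2014, 0.0661]
tcp_rot: [-179.9, 20.4, 179.0]
ft_force: [-0.1, -0.5, -3.9]
grip_width: 0.0673
```

```bash
python3 st.py w15
```

```text
tilt 20.38 roll -0.07 yaw -1.0 F [-0.05 -0.49 -3.91] T [-0.02   0.395 -0.029]
tcp [ 0.538  -0.2014  0.0661] mouth [ 0.481  -0.2004  0.0428] j [ -35.     4.   119.    17.1   41.1 -135.3] t 18.1333
[array([ 0.36 , -0.048, -0.338]), array([-0.054,  0.353, -0.291])]
blueness rows130-320: [-10, -9, -1, 41, -8, -10, -10, -11, -9, -9, -9, -9, -10, -9, -10, -9, -10, -7, 129, 138, 142, 144, 144, 146, 142, 141, 141, 137, 137, 137, 133, 128]
```

Two appear to have gone (force −2 N); tip back at once.

send_rows([
  {"angular": [0,0.01,0],"dp": [0,0,0],"hand": 6.2},
  {"angular": [0,0.015,0],"dp": [0,0,0],"hand": 6.2},
  {"angular": [0,0.015,0],"dp": [0,0,0],"hand": 6.2},
  {"angular": [0,0.015,0],"dp": [0,0,0],"hand": 6.2},
  {"angular": [0,0.015,0],"dp": [0,0,-0.1],"hand": 6.2},
  {"angular": [0,0.015,0],"dp": [0,0,-0.2],"hand": 6.2},
  {"angular": [0,0.015,0],"dp": [0,0,-0.3],"hand": 6.2},
  {"angular": [0,0,0],"dp": [0,0,0],"hand": 6.2},
])

```text
time_s: 18.85
position: [0.5377, -0.2023, 0.074]
tcp_rot: [-179.8, 14.2, 179.0]
ft_force: [0.2, -0.7, -3.5]
grip_width: 0.0675
```

```bash
python3 st.py w16
```

```text
tilt 14.18 roll -0.18 yaw -1.0 F [ 0.19 -0.74 -3.48] T [0.005 0.205 0.012]
tcp [ 0.5377 -0.2023  0.074 ] mouth [ 0.4786 -0.2013  0.057 ] j [ -32.7    6.4  114.     9.8   47.8 -127.5] t 18.85
[array([0.565, 0.048, 0.474]), array([-0.04 ,  0.245, -0.293])]
blueness rows130-320: [-2, -1, 19, -10, -10, -9, -10, -9, -10, -9, -9, -9, -10, -9, -9, -9, 50, 71, 72, 72, 86, 93, 112, 134, 137, 140, 143, 141, 141, 141, 138, 134]
```

View pics/w16.png

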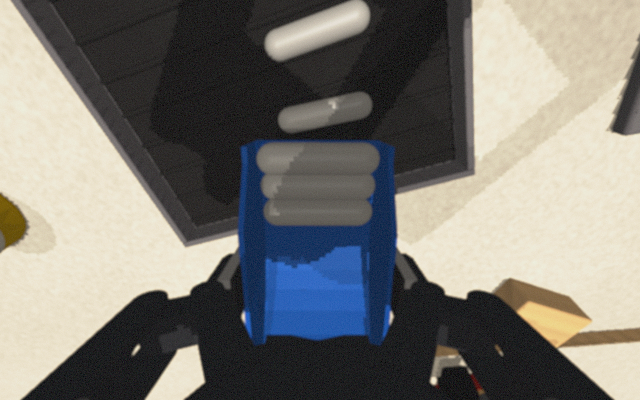

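Two pins in the tray at (318,30) and (325,112), three in the bin. Level and raise.

send_rows([
  {"angular": [0,0.02,0],"dp": [0,0,-0.2],"hand": 6.2},
  {"angular": [0,0.03,0],"dp": [0,0,-0.3],"hand": 6.2},
  {"angular": [0,0.035,0],"dp": [0,0,-0.4],"hand": 6.2},
  {"angular": [0,0.04,0],"dp": [0,0,-0.4],"hand": 6.2},
  {"angular": [0,0.04,0],"dp": [0,0,-0.5],"hand": 6.2},
  {"angular": [0,0.035,0],"dp": [0,0,-0.5],"hand": 6.2},
  {"angular": [0,0.03,0],"dp": [0,0,-0.4],"hand": 6.2},
  {"angular": [0,0.015,0],"dp": [0,0,-0.2],"hand": 6.2},
])

```text
time_s: 19.57
position: [0.5314, -0.2019, 0.1031]
tcp_rot: [-179.8, -0.9, 178.7]
ft_force: [0.7, -0.4, -4.6]
grip_width: 0.0666
```

```bash
python3 st.py w17
python3 - <<'E'
from h import *
# return: bin centre to mat centre (0.544,0.218), yaw -16.9 ; bin centre is tool x -8.5mm
y=np.radians(180-16.9);p=np.array([.5440,.2180])+.0085*np.array([np.cos(y),np.sin(y)])
print(p,[x.round(3) for x in delta([*p,.10],[180,0,163.1])])
E
```

```text
tilt -0.92 roll -0.2 yaw -1.3 F [ 0.7  -0.42 -4.59] T [-0.021 -0.053 -0.02 ]
tcp [ 0.5314 -0.2019  0.1031] mouth [ 0.4698 -0.2005  0.1021] j [ -28.4   12.8  101.7   -0.7   66.2 -116.8] t 19.5667
[array([-0.261,  0.024,  3.509]), array([-0.001, -0.016, -0.299])]
blueness rows130-320: [-7, -18, 113, 139, 138, 138, 146, 147, 147, 2, -20, -22, -20, -20, -15, -16, -14, -12, -9, -11, -9, -11, -7, 72, 72, 70, 70, 71, 72, 73, 71, 70]
[0.53586708 0.22047097] [array([ 0.557, 42.242,  0.196]), array([-0.006, -0.015,  0.272])]
```

send_rows([
  {"angular": [0,0,0],"dp": [0,0.5,0],"hand": 6.2},
  {"angular": [0,0,0],"dp": [0,1,-0.05],"hand": 6.2},
  {"angular": [0,0,0],"dp": [0,1.5,-0.05],"hand": 6.2},
  {"angular": [0,0,0],"dp": [0,2,-0.05],"hand": 6.2},
  {"angular": [0,0,0],"dp": [0,2,-0.05],"hand": 6.2},
  {"angular": [0,0,0],"dp": [0,2,-0.05],"hand": 6.2},
  {"angular": [0,0,0],"dp": [0,2,-0.05],"hand": 6.2},
  {"angular": [0,0,0],"dp": [0,2,-0.05],"hand": 6.2},
])

```text
time_s: 20.28
position: [0.5314, -0.0657, 0.1037]
tcp_rot: [-179.9, -0.9, 178.2]
ft_force: [-0.1, 0.6, -4.2]
grip_width: 0.0669
```

send_rows([
  {"angular": [0,0,0],"dp": [0,2,-0.05],"hand": 6.2},
  {"angular": [0,0,0],"dp": [0,2,-0.05],"hand": 6.2},
  {"angular": [0,0,0],"dp": [0,2,-0.05],"hand": 6.2},
  {"angular": [0,0,0],"dp": [0,2,-0.05],"hand": 6.2},
  {"angular": [0,0,0],"dp": [0,2,-0.05],"hand": 6.2},
  {"angular": [0,0,0],"dp": [0,2,-0.05],"hand": 6.2},
  {"angular": [0,0,0],"dp": [0,2,-0.05],"hand": 6.2},
  {"angular": [0,0,0],"dp": [0,2,-0.05],"hand": 6.2},
])

```text
time_s: 20.95
position: [0.5277, 0.1086, 0.1046]
tcp_rot: [179.9, -1.1, 178.2]
ft_force: [0.4, -0.4, -4.4]
grip_width: 0.0667
```

send_rows([
  {"angular": [0,0,0.02],"dp": [0,2,-0.05],"hand": 6.2},
  {"angular": [0,0,0.04],"dp": [0,2,-0.05],"hand": 6.2},
  {"angular": [0,0,0.05],"dp": [0,2,-0.05],"hand": 6.2},
  {"angular": [0,0,0.05],"dp": [0,2,-0.05],"hand": 6.2},
  {"angular": [0,0,0.05],"dp": [0,1.7,-0.05],"hand": 6.2},
  {"angular": [0,0,0.04],"dp": [0,1.2,0],"hand": 6.2},
  {"angular": [0,0,0.02],"dp": [0,0.7,0],"hand": 6.2},
  {"angular": [0,0,0],"dp": [0,0.3,0],"hand": 6.2},
])

```text
time_s: 21.62
position: [0.5329, 0.2405, 0.104]
tcp_rot: [-180.0, -1.5, 162.2]
ft_force: [0.0, -1.0, -4.9]
grip_width: 0.0672
```

Run:
```python
from h import *
o=robot.get_obs();print(o['position'],o['tcp_rot'])
print([x.round(3) for x in delta([.5359,.2205,.06],[180,0,163.1])])
```

```text
[0.53293263 0.24048812 0.10403126] [-179.96138872   -1.48472341  162.21099431]
[array([-1.007, -1.81 ,  4.38 ]), array([-0.   , -0.026, -0.016])]
```

send_rows([
  {"angular": [0,-0.006,-0.004],"dp": [-0.1,-0.2,0.3],"hand": 6.2},
  {"angular": [0,-0.007,-0.004],"dp": [-0.2,-0.4,0.7],"hand": 6.2},
  {"angular": [0,-0.007,-0.004],"dp": [-0.25,-0.5,0.9],"hand": 6.2},
  {"angular": [0,-0.006,-0.004],"dp": [-0.25,-0.4,0.9],"hand": 6.2},
  {"angular": [0,0,0],"dp": [-0.2,-0.2,0.9],"hand": 6.2},
  {"angular": [0,0,0],"dp": [0,-0.1,0.6],"hand": 6.2},
  {"angular": [0,0,0],"dp": [0,0,0.3],"hand": 6.2},
  {"angular": [0,0,0],"dp": [0,0,0],"hand": 6.2},
])

```text
time_s: 22.28
position: [0.5329, 0.2164, 0.0512]
tcp_rot: [-179.8, -0.1, 163.3]
ft_force: [-0.0, -0.0, -5.5]
grip_width: 0.0672
```

Run:
```python
from h import *
print([x.round(3) for x in delta([.5359,.2205,.022],[180,0,163.1])])
```

```text
[array([-0.173,  0.483,  2.92 ]), array([-0.003, -0.001,  0.004])]
```

send_rows([
  {"angular": [0,0,0],"dp": [-0.1,0.2,0.5],"hand": 6.2},
  {"angular": [0,0,0],"dp": [-0.1,0.2,0.6],"hand": 6.2},
  {"angular": [0,0,0],"dp": [0,0.1,0.6],"hand": 6.2},
  {"angular": [0,0,0],"dp": [0,0,0.4],"hand": 6.2},
  {"angular": [0,0,0],"dp": [0,0,0.2],"hand": 6.2},
  {"angular": [0,0,0],"dp": [0,0,0.1],"hand": 6.2},
  {"angular": [0,0,0],"dp": [0,0,0],"hand": 6.2},
  {"angular": [0,0,0],"dp": [0,0,0],"hand": 6.2},
])

```text
time_s: 22.95
position: [0.5376, 0.2218, 0.025]
tcp_rot: [-179.9, -0.0, 163.4]
ft_force: [0.0, 0.5, -4.4]
grip_width: 0.0666
```

Run:
```python
from h import *
print([x.round(3) for x in delta([.5359,.2205,.0212],[180,0,163.1])],robot.get_obs()['ft_force'],robot.get_obs()['tcp_rot'])
```

```text
[array([ 0.123, -0.172,  0.382]), array([-0.002, -0.   ,  0.005])] [ 0.02686727  0.47908152 -4.4003104 ] [-1.79882817e+02 -1.32368440e-02  1.63369524e+02]
```

send_rows([
  {"angular": [0,0,0],"dp": [0,0,0.12],"hand": 6.2},
  {"angular": [0,0,0],"dp": [0,0,0.12],"hand": 6.2},
  {"angular": [0,0,0],"dp": [0,0,0.1],"hand": 6.2},
  {"angular": [0,0,0],"dp": [0,0,0],"hand": 6.2},
  {"angular": [0,0,0],"dp": [0,0,0],"hand": 6.2},
  {"angular": [0,0,0],"dp": [0,0,0],"hand": 6.2},
  {"angular": [0,0,0],"dp": [0,0,0],"hand": 6.2},
  {"angular": [0,0,0],"dp": [0,0,0],"hand": 6.2},
])

```text
time_s: 23.62
position: [0.5384, 0.222, 0.0226]
tcp_rot: [-179.9, 0.1, 163.4]
ft_force: [0.3, 0.1, -3.9]
grip_width: 0.0668
```

send_rows([
  {"angular": [0,0,0],"dp": [0,0,0.1],"hand": 6.2},
  {"angular": [0,0,0],"dp": [0,0,0.1],"hand": 6.2},
  {"angular": [0,0,0],"dp": [0,0,0],"hand": 6.2},
  {"angular": [0,0,0],"dp": [0,0,0],"hand": 6.2},
  {"angular": [0,0,0],"dp": [0,0,0],"hand": 6.2},
  {"angular": [0,0,0],"dp": [0,0,0],"hand": 6.2},
  {"angular": [0,0,0],"dp": [0,0,0],"hand": 6.2},
  {"angular": [0,0,0],"dp": [0,0,0],"hand": 6.2},
])

```text
time_s: 24.28
position: [0.5389, 0.2221, 0.0212]
tcp_rot: [-180.0, 0.1, 163.4]
ft_force: [0.0, 0.2, -2.6]
grip_width: 0.0672
```

Contact is beginning; press very slightly more, then release.

send_rows([
  {"angular": [0,0,0],"dp": [0,0,0.08],"hand": 6.2},
  {"angular": [0,0,0],"dp": [0,0,0.05],"hand": 6.2},
  {"angular": [0,0,0],"dp": [0,0,0],"hand": 6.2},
  {"angular": [0,0,0],"dp": [0,0,0],"hand": 6.2},
  {"angular": [0,0,0],"dp": [0,0,0],"hand": 6.2},
  {"angular": [0,0,0],"dp": [0,0,0],"hand": 6.2},
  {"angular": [0,0,0],"dp": [0,0,0],"hand": 6.2},
  {"angular": [0,0,0],"dp": [0,0,0],"hand": 6.2},
])

```text
time_s: 24.95
position: [0.5391, 0.2222, 0.0212]
tcp_rot: [-180.0, 0.1, 163.4]
ft_force: [-1.7, -1.2, -1.5]
grip_width: 0.0668
```

send_rows([
  {"angular": [0,0,0],"dp": [0,0,0],"hand": 7.2},
  {"angular": [0,0,0],"dp": [0,0,0],"hand": 8},
  {"angular": [0,0,0],"dp": [0,0,0],"hand": 8.5},
  {"angular": [0,0,0],"dp": [0,0,0],"hand": 8.5},
  {"angular": [0,0,0],"dp": [0,0,0],"hand": 8.5},
  {"angular": [0,0,0],"dp": [0,0,0],"hand": 8.5},
  {"angular": [0,0,0],"dp": [0,0,-0.5],"hand": 8.5},
  {"angular": [0,0,0],"dp": [0,0,-1],"hand": 8.5},
])

```text
time_s: 25.62
position: [0.5401, 0.2224, 0.0368]
tcp_rot: [180.0, 0.2, 163.4]
ft_force: [-0.2, -0.1, -1.5]
grip_width: 0.0848
```

send_rows([
  {"angular": [0,0,0],"dp": [0,0,-1],"hand": 8.5},
  {"angular": [0,0,0],"dp": [0,0,-1.5],"hand": 8.5},
  {"angular": [0,0,0],"dp": [0,0,-2],"hand": 8.5},
  {"angular": [0,0,0],"dp": [0,0,-2.5],"hand": 8.5},
  {"angular": [0,0,0],"dp": [0,0,-3],"hand": 8.5},
  {"angular": [0,0,0],"dp": [0,0,-3],"hand": 8.5},
  {"angular": [0,0,0],"dp": [0,0,-3],"hand": 8.5},
  {"angular": [0,0,0],"dp": [0,0,0],"hand": 8.5},
])

```text
time_s: 26.28
position: [0.5394, 0.2226, 0.2132]
tcp_rot: [179.8, 0.5, 163.4]
ft_force: [1.4, 1.1, 1.2]
grip_width: 0.0852
```

Run:
```python
from h import *
w=camera('wrist');s=camera('top');d=camera('side')
a=cv2.resize(w,(480,300));b=cv2.resize(s[140:265,60:500],(800,228));c=cv2.resize(d[90:390,200:520],(320,300))
cv2.imwrite('pics/fin.png',np.vstack([np.hstack([a,c]),b]))
```

```text
(no output)
```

View pics/fin.png

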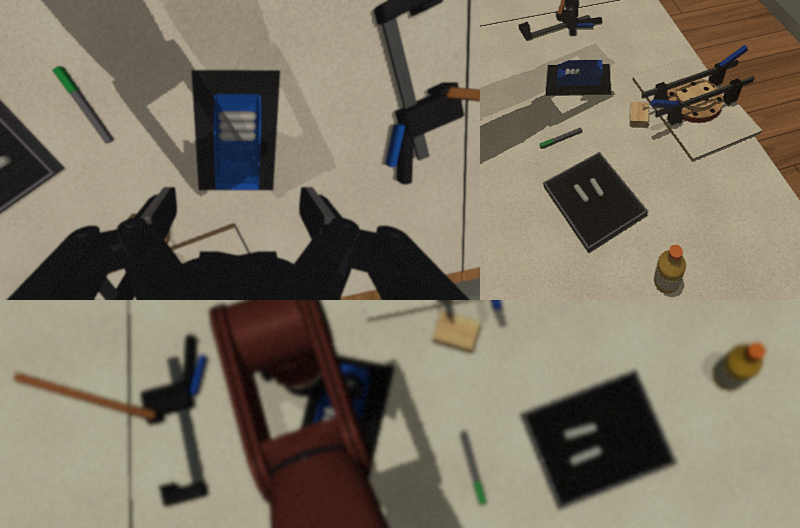

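Final views: the bin is upright on the mat with three pins, two pins lie in the tray, the gripper is clear, and the bystanders haven't moved.

```bash
python3 -c "
from station import robot
print(robot.hand_in())"
```

```text
the job is handed in; nothing more can be done
None
```

The job is done and handed in, at about 26.5 s on the robot's clock. I gripped the bin across its width, lifted it with all five pins in it and carried it to the tray. With the mouth about 40 mm above the table I tipped it in small steps. At about 20.4° two pins rolled out, and I tipped the bin back. It now stands upright on its mat, with the gripper open and raised clear.

- **Pins:** the last wrist, top and side pictures show two pins in the tray and three in the bin.
- **Bystanders:** the clamp, glue bottle, marker and offcut look unmoved. I judged this by eye and did not measure it.
- **Forces:** every reading at the end of a call stayed under about 8 N.
- **Change of plan:** at about 12° of tilt the last joint was nearing its limit, so I turned the bin about 17° off the tray's axis before the pour. The pins still came to rest along the ribs.
- **Hold:** I held the pour angle for about half a second before tipping back.
- **Checks that failed:** none did.

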